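Tighten the red board clamp with the long T-key

ROBOT

A 6-joint arm with a two-finger parallel gripper is mounted at the origin on the work surface. World frame = base frame: x ahead of the robot, y to its left, z up, the work surface at z = 0. Lengths are in mm, angles in rad, forces in N, time in s.
With the tool pointing down it reaches from about 350 to 875 mm from the base axis. Payload 4.2 kg.
Tool frame: the origin (TCP) lies midway between the tips of the shut fingers; the grasp point (between the pads) lies 19 mm behind it; z points along the fingers, y is the line along which they close (so a half turn about z gives the same grasp; the last joint's range is limited). The gripper opens to 85 mm and grips with 20 to 120 N. Pads are 22 mm wide; open, the fingers measure 114 mm over their backs; the gripper's body (76 mm by 85 mm) begins 54 mm behind the grasp point. The pads swing forward as they close: fully open they stand 13 mm farther back than shut.
Start: joints at [-0.855, 0.385, 0.008, 0, -1.194, -0.259], TCP at [275.685, -560.889, 231.312] pointing down, gripper open.
Joint ranges: [-3.14, 3.14], [-1.21, 2.06], [-1.07, 1.41], [-3.16, 2.05], [-2.99, -0.16], [-3.1, 3.1]. Speed limits (rad/s): [2.79, 2.79, 3.14, 3.14, 3.14, 3.14].

INTERFACE

Orientations are given as a unit quaternion [x, y, z, w].
In Python, from bench import arm gives the robot as it stands. The module is installed in compiled form; this text tells all that it offers.
- The arm moves only by the shell command python3 -m handwheel 'ROWS' [OPENING]. ROWS is JSON, a list of rows, each an object of numbers: "x", "y", "z": the shift along the world's x, y, z each as a share of 20 cm, from -1 to 1; "ax", "ay", "az": the turn, a rotation vector about the world's x, y, z each as a share of 90 degrees, from -1 to 1. In form: [{"x": .., "y": .., "z": .., "ax": .., "ay": .., "az": ..}, ...]. A call has exactly 8 rows; each row shifts and turns the commanded pose from where the row before left it; what a row does not reach is not made up. A row lasts 1/10 s, in which the tool goes at most 50 mm and 8.59 degrees, less where a joint would pass 70% of its speed; a pose out of reach is approached as far as the arm can. A call with a number of a shift or a turn outside -1 to 1 is refused whole. A call with a gripper value outside its range is refused whole. OPENING is the opening, from -1 (shut) to 1 (fully open), set as the call begins (- or left out, the last holds). The fingers move at their own pace and stop on an object; the grip force is fixed at half the most. Time passes only in rows, so rows that do not move let the fingers close, or fill a call up. It gives the time, the measured TCP pose, the force, the opening and the grip force at its end, in the units of the state.
- arm.read_state(): the state, without advancing time (a new reading comes with each control period).
- arm.get_image(name): name is "scene" or "top" or "wrist"; returns the picture (480x640x3 uint8, red, green, blue); there is no depth.
- arm.camera_params(name): a dict with "K" (3x3 intrinsics, pixels), "k1" (the pictures are not rectified: a ray, as slopes to the right and down, at radius r is drawn at 1 + k1 r^2 times it, then the intrinsics apply), "position" and "orientation" of the camera in the world. Camera axes: x right, y down, z forward; pixel columns grow to the right and rows downward; lengths in mm; the calibration is good to about 2 mm. A picture is of the moment at which its call begins: read the wrist's pose just before it. camera_params takes no time and is no camera call; for the wrist camera it gives the pose at the moment of the call.
- arm.job_done(): hands the job in; it is judged then, once.
The state is a dict: "clock": time; "joints": joint angles; "joint_vel": joint speeds; "joint_efforts": joint torques, N m; "position": TCP position; "ee_rot": TCP orientation; "contact_force": force on the tool from outside, world axes, zero at the start; "wrist_torque": the same for the moment, N m; "gripper_width": finger opening in mm; "grasp_force": force on a finger pad.
Only numpy, scipy, OpenCV 4.12 (cv2) and the standard library are available. Lean on these libraries where they do the work, as an engineer would, in place of code of your own. Each camera call takes 0.05 s, during which the arm holds its last target. There are 200 camera calls.

TASK

Take the long orange-handled T-key out of its wooden stand and lower it all the way down the shaft of the red-rimmed board clamp, so that its socket sits over the square brass stem at the bottom. Turn the stem an eighth of a turn (about 45 degrees) clockwise seen from above, then let go and leave the key standing upright in that shaft. Leave the blue-rimmed clamp alone.

Things in the scene. Friction and masses are not known exactly. Their poses are not given: they have to be found in the camera images.
- t_key: Loose T-key, about 0.45 kg, upright in a wooden block 94 mm square, top 40 mm above the key's foot; lifts straight out. Origin: centre of its foot; z up the shank, x along the handle. Square steel socket, 40 mm outside, 30 inside, 40 deep, flats parallel to the handle; 18 mm shank; orange bar handle 110 (x) x 18 (y) x 26 mm high, centred 176 mm above the foot: grip its middle across the 18.
- red_clamp: Clamp to tighten: fixed grey block 104 mm square, 111 high, red rim. Origin: centre of underside; z up, x, y along its sides. Central open shaft 76 mm square, floor at z 12. On the floor a brass stem 24 mm square, straight 14 mm, then tapering to an 8 mm tip at z 44. The key's foot rests on the floor, in any of 4 square positions; it self-centres from 5 mm, 10 degrees off and stands alone.
- red_stem (a joint): Turn of the red clamp's stem, rad: 0 with its flats parallel to the block's sides, growing clockwise from above. Starts within 0.1 of 0; stops at -0.15 and 1.05; light friction (0.08 N m), stays where left. The socket is loose: from square the key turns up to 17 degrees before the stem follows, so turn the key some 62 degrees to turn the stem 45.
- blue_clamp: Clamp to leave alone: the same block, shaft and stem but with a blue rim. Origin: centre of its underside. The two clamps stand left and right of the key's stand; either may be on either side.

How it is judged:
By the outcome, as a careful person would: the job done as asked, in the order asked, and still so for the second after the job is handed in, with the robot touching nothing.
It also fails if it takes over 48 s, if anything falls off the work surface, if the arm or the gripper's body presses on something with over 40 N, if the wrist force passes 120 N, or if a joint passes its speed limit or range.

## Working session

There is one attempt and no reset: what is moved stays moved. The work goes in short steps, Python scripts to look and compute and a shell command to move; the robot and the scene stay as the last step left them, time stands still between calls to the robot, and variables do not carry over. Pictures are saved under pics/ and viewed, at most 10 in all, crops included, and the job is handed in when it is done.

```bash
mkdir -p pics
cat > h.py <<'E'
import numpy as np, cv2
from bench import arm
from scipy.spatial.transform import Rotation as R
def cam(n):
    p=arm.camera_params(n); return p
def ray(p,uv):
    K=np.array(p["K"]);k=p["k1"]
    d=np.array([k,0,0,0,0],float)
    a=cv2.undistortPoints(np.array([[uv]],float),K,d)[0,0]
    o=p["orientation"]; Rm=R.from_quat(o).as_matrix() if np.size(o)==4 else np.array(o)
    return np.array(p["position"],float),Rm@np.array([a[0],a[1],1])
def atz(p,uv,z):
    c,d=ray(p,uv); return c+d*(z-c[2])/d[2]
def proj(p,X):
    o=p["orientation"]; Rm=R.from_quat(o).as_matrix() if np.size(o)==4 else np.array(o)
    q=Rm.T@(np.array(X,float)-np.array(p["position"])); 
    r,_=cv2.projectPoints(q.reshape(1,1,3),np.zeros(3),np.zeros(3),np.array(p["K"]),np.array([p["k1"],0,0,0,0],float)); return r.ravel()
def save(n,f):
    p=cam(n); im=arm.get_image(n); cv2.imwrite("pics/"+f,im[:,:,::-1]); return p,im
E
python3 - <<'E'
from h import *
for n in("scene","top"):
    p,im=save(n,n+"1.png"); print(n,p)
s=arm.read_state(); print(s)
E
```

```text
scene {'K': array([[501.51882057,   0.        , 318.72066875],
       [  0.        , 501.51882057, 248.09779416],
       [  0.        ,   0.        ,   1.        ]]), 'k1': -0.02087841430109955, 'position': array([ 794.85538909, -327.24937412,  792.23797075]), 'orientation': array([ 0.91525002,  0.32176729, -0.07887132, -0.22926519])}
top {'K': array([[535.71191688,   0.        , 317.84348961],
       [  0.        , 535.71191688, 241.67349893],
       [  0.        ,   0.        ,   1.        ]]), 'k1': -0.04980523517257592, 'position': array([316.52862956,  -2.402336  , 999.69802875]), 'orientation': array([ 0.72364139, -0.67920434,  0.0827668 , -0.09041164])}
{'clock': 0.1, 'joints': array([-8.55404609e-01,  3.85487809e-01,  6.79498765e-03, -4.38143136e-04,
       -1.19402241e+00, -2.58609434e-01]), 'joint_vel': array([ 0.00015402, -0.00255944,  0.00343301,  0.0039212 ,  0.00255924,
       -0.00142746]), 'joint_efforts': array([ 2.19643748e-04, -3.93320096e+01,  1.88929421e+01,  4.19799060e+00,
       -2.59197936e-03,  1.17545645e-05]), 'position': array([ 275.46087038, -560.45008536,  230.3383156 ]), 'ee_rot': array([-2.26331930e-01,  9.74049740e-01,  9.43198627e-04, -2.69047145e-04]), 'contact_force': array([0.6907585, 0.7108394, 0.3780378]), 'wrist_torque': array([0.01569191, 0.02272249, 0.05084651]), 'grasp_force': 0.0, 'gripper_width': 85.65527785821985}
```

View pics/top1.png

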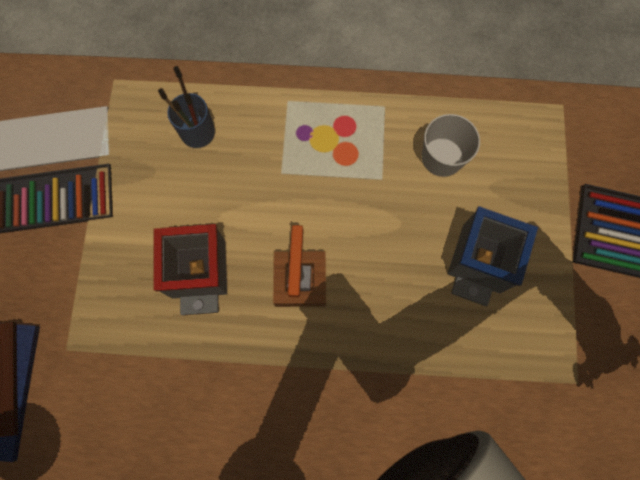

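View pics/scene1.png

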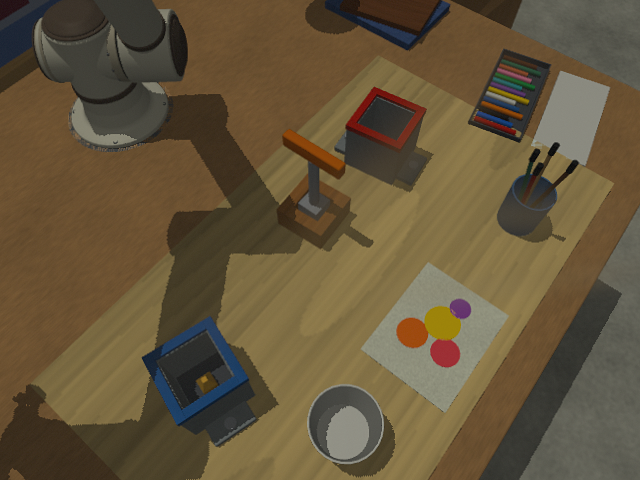

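The top view shows the red clamp at about (187,260), the key and its stand at about (298,265), and the blue clamp at about (495,245). I'll enlarge both views.

Run:
```python
import cv2
a=cv2.imread("pics/top1.png")[215:325,140:340]
cv2.imwrite("pics/topc.png",cv2.resize(a,None,fx=4,fy=4,interpolation=cv2.INTER_CUBIC))
a=cv2.imread("pics/scene1.png")[75:255,265:445]
cv2.imwrite("pics/scenec.png",cv2.resize(a,None,fx=3.3333,fy=3.3333,interpolation=cv2.INTER_CUBIC))
```

```text
(no output)
```

View pics/topc.png

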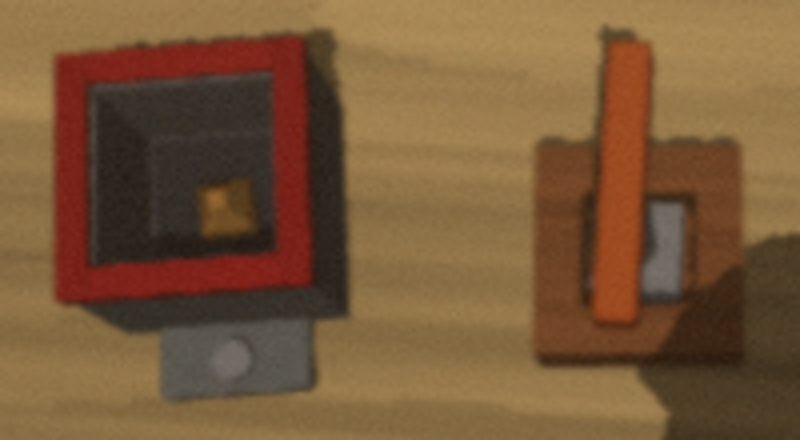

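View pics/scenec.png

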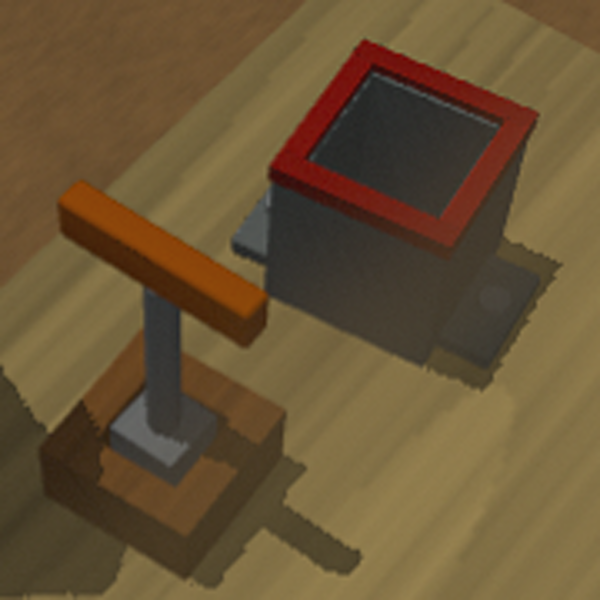

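Crops: the red rim corners are (55,57), (303,37), (313,285), (57,301). The handle top corners are (609,41), (652,43), (640,324), (593,321) in the top view, and (82,180), (60,205), (247,318), (268,295) in the scene view.

```bash
cat >> h.py <<'E'
def tri(pa,ua,pb,ub):
    a,d=ray(pa,ua);b,e=ray(pb,ub);t=np.linalg.lstsq(np.c_[d,-e],b-a,rcond=None)[0]
    x,y=a+d*t[0],b+e*t[1]; return (x+y)/2,np.linalg.norm(x-y)
E
python3 - <<'E'
from h import *
np.set_printoptions(precision=1,suppress=True)
t,s=cam("top"),cam("scene")
T=lambda q:np.array(q)/4+[140,215]-.375
S=lambda q:np.array(q)/3.3333+[265,75]-.35
def rep(n,P):
    P=np.array(P);print(n,P.tolist() if 0 else P.mean(0),"sides",np.linalg.norm(np.roll(P,-1,0)-P,axis=1))
    for i in range(4): e=P[(i+1)%4]-P[i];print("  ang",np.degrees(np.arctan2(e[1],e[0])))
rep("rim top",[atz(t,T(q),111) for q in[(55,57),(303,37),(313,285),(57,301)]])
rep("rim scene",[atz(s,S(q),111) for q in[(365,40),(538,117),(453,250),(270,170)]])
A=[T(q) for q in[(609,41),(652,43),(640,324),(593,321)]]
B=[S(q) for q in[(268,295),(247,318),(60,205),(82,180)]]
print("tri mid",tri(t,np.mean(A,0),s,np.mean(B,0)))
for z in(189,199): rep("h top",[atz(t,q,z) for q in A]); rep("h sc",[atz(s,q,z) for q in B])
rep("stand",[atz(t,T(q),40) for q in[(537,142),(743,142),(743,357),(535,357)]])
print("stem tip",atz(t,T((215,198)),44))
E
```

```text
rim top [498.2 238.8 111. ] sides [107.8 108.7 108.2 106.8]
  ang -81.66288445087419
  ang -171.48355945253576
  ang 97.3461425392445
  ang 8.34368325998515
rim scene [498.1 241.2 111. ] sides [107.4 106.3 107.6 110.3]
  ang 6.692414369850894
  ang -81.49179173219704
  ang -171.19703453223352
  ang 98.41365601834495
tri mid (array([486.8,  46.3, 197.7]), np.float64(3.188439278988469))
h top [488.5  45.6 189. ] sides [ 16.9 111.2  18.  110.9]
  ang -89.17113048176478
  ang -178.31452443053323
  ang 89.97736309052966
  ang 1.1660250332518005
h sc [482.   53.3 189. ] sides [ 16.1 107.4  18.  108.7]
  ang -88.38338353512715
  ang -178.40062800257806
  ang 95.7785465012808
  ang 0.5978702355304146
h top [486.4  45.1 199. ] sides [ 16.7 109.8  17.7 109.5]
  ang -89.17113048176451
  ang -178.31452443053323
  ang 89.97736309052989
  ang 1.1660250332518052
h sc [487.2  47.  199. ] sides [ 15.8 105.6  17.7 106.9]
  ang -88.38338353512667
  ang -178.4006280025781
  ang 95.77854650128091
  ang 0.5978702355304354
stand [489.   44.9  40. ] sides [94.8 99.1 93.4 99.2]
  ang -86.38742034557568
  ang -176.54074279354398
  ang 93.65034140726698
  ang 4.245158413117556
stem tip [499.1 239.9  44. ]
```

```bash
python3 -m handwheel '[{"x":0.06,"y":0.19,"z":0.02,"az":-0.017},{"x":0.066,"y":0.19,"z":0.02,"az":-0.017},{"x":0.066,"y":0.19,"z":0.02,"az":-0.017},{"x":0.066,"y":0.19,"az":-0.017},{"x":0.066,"y":0.19,"az":-0.017},{"x":0.066,"y":0.19,"az":-0.017},{"x":0.066,"y":0.19,"az":-0.017},{"x":0.066,"y":0.19,"az":-0.017}]' 1
python3 -m handwheel '[{"x":0.066,"y":0.19,"az":-0.017},{"x":0.066,"y":0.19,"az":-0.017},{"x":0.066,"y":0.19,"az":-0.017},{"x":0.066,"y":0.19,"az":-0.017},{"x":0.066,"y":0.19,"az":-0.017},{"x":0.066,"y":0.19,"az":-0.017},{"x":0.066,"y":0.18,"az":-0.017},{"x":0.066,"y":0.17,"az":-0.017}]'
python3 -c "
from h import *
s=arm.read_state();print(s['position'],s['joints'],R.from_quat(s['ee_rot']).as_matrix())
p,_=save('wrist','w1.png');print(p['position'],proj(p,[486.8,46,198]))"
```

```text
[ 275.46087038 -560.45008536  230.3383156 ] [-8.55404609e-01  3.85487809e-01  6.79498765e-03 -4.38143136e-04
 -1.19402241e+00 -2.58609434e-01] [[-8.97547570e-01 -4.40916607e-01 -9.51082534e-04]
 [-4.40917622e-01  8.97545936e-01  1.71565683e-03]
 [ 9.71786726e-05  1.95923267e-03 -9.99998076e-01]]
[ 206.83995334 -593.50380287  373.32015265] [806.55117259 730.99727111]invalid input at $[0]: expected keys x, y, z, ax, ay, az
invalid input at $[0]: expected keys x, y, z, ax, ay, az
```

```bash
python3 -m handwheel '[{"x":0.066,"y":0.19,"z":0.02,"ax":0,"ay":0,"az":-0.017},{"x":0.066,"y":0.19,"z":0.02,"ax":0,"ay":0,"az":-0.017},{"x":0.066,"y":0.19,"z":0.02,"ax":0,"ay":0,"az":-0.017},{"x":0.066,"y":0.19,"z":0,"ax":0,"ay":0,"az":-0.017},{"x":0.066,"y":0.19,"z":0,"ax":0,"ay":0,"az":-0.017},{"x":0.066,"y":0.19,"z":0,"ax":0,"ay":0,"az":-0.017},{"x":0.066,"y":0.19,"z":0,"ax":0,"ay":0,"az":-0.017},{"x":0.066,"y":0.19,"z":0,"ax":0,"ay":0,"az":-0.017}]' 1
python3 -m handwheel '[{"x":0.066,"y":0.19,"z":0,"ax":0,"ay":0,"az":-0.017},{"x":0.066,"y":0.19,"z":0,"ax":0,"ay":0,"az":-0.017},{"x":0.066,"y":0.19,"z":0,"ax":0,"ay":0,"az":-0.017},{"x":0.066,"y":0.19,"z":0,"ax":0,"ay":0,"az":-0.017},{"x":0.066,"y":0.19,"z":0,"ax":0,"ay":0,"az":-0.017},{"x":0.066,"y":0.19,"z":0,"ax":0,"ay":0,"az":-0.017},{"x":0.066,"y":0.18,"z":0,"ax":0,"ay":0,"az":-0.017},{"x":0.066,"y":0.17,"z":0,"ax":0,"ay":0,"az":-0.017}]'
python3 -c "
from h import *
s=arm.read_state();print(s['position'],s['joints'],R.from_quat(s['ee_rot']).as_matrix())
p,_=save('wrist','w1.png');print(p['position'],proj(p,[486.8,46,198]))"
```

```text
clock: 0.95
position: [381.4, -255.3, 243.2]
ee_rot: [-0.121, 0.993, 0.0, -0.0]
contact_force: [0.2, 0.1, -0.5]
gripper_width: 85.6
grasp_force: 0.0
clock: 1.75
position: [486.9, 42.9, 243.2]
ee_rot: [-0.015, 1.0, 0.0, -0.0]
contact_force: [0.5, 0.2, 0.2]
gripper_width: 85.5
grasp_force: 0.0
[486.91234861  42.86594307 243.2347152 ] [ 4.20760416e-01  1.42110011e-01 -2.95755586e-01 -1.68725061e-04
 -1.13310360e+00 -1.96237574e+00] [[-9.99576325e-01 -2.91053615e-02 -2.20204743e-04]
 [-2.91053773e-02  9.99576346e-01  6.88842103e-05]
 [ 2.18106553e-04  7.52641679e-05 -9.99999973e-01]]
[410.44893896  41.3318123  386.2381828 ] [324.50855195 269.74699114]
```

View pics/w1.png

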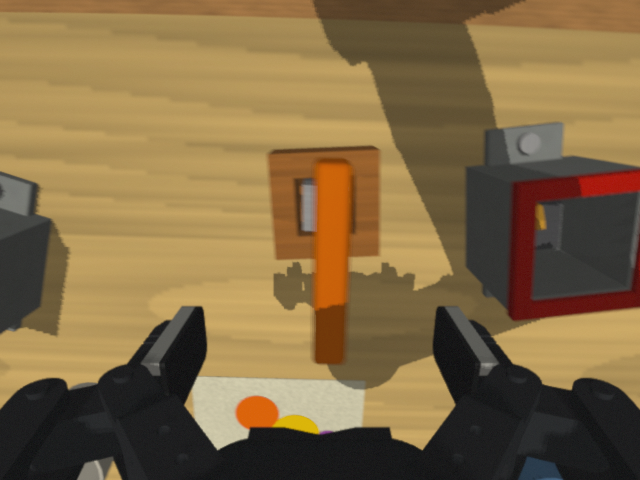

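The wrist view shows the orange handle top from about (333,162) at the near end to (330,362) at the far end, roughly midway between the fingers.

```bash
python3 -c "
from h import *
p=cam('wrist')
P=[atz(p,q,198) for q in[(317,162),(350,162),(344,362),(315,362)]]
print(np.round(P,1),np.mean(P,0))
c=(P[0]+P[1])/2;d=(P[2]+P[3])/2
print(np.degrees(np.arctan2(*(d-c)[1::-1])))
print([proj(p,[498.5+a,239.5+b,111]) for a,b in[(-44.4,-58.6),(58.6,-44.4)]])
"
```

```text
[[434.5  44.  198. ]
 [434.1  59.6 198. ]
 [544.6  62.3 198. ]
 [545.1  46.1 198. ]] [489.5756376   52.99515966 198.        ]
1.2484532265847827
[array([510.21219659, 181.98362529]), array([504.9330709 , 312.76575643])]
```

```bash
python3 -m handwheel '[{"x":0.005,"y":0.028,"z":0,"ax":0,"ay":0,"az":-0.003},{"x":0,"y":0,"z":-0.1,"ax":0,"ay":0,"az":0},{"x":0,"y":0,"z":-0.1,"ax":0,"ay":0,"az":0},{"x":0,"y":0,"z":-0.1,"ax":0,"ay":0,"az":0},{"x":0,"y":0,"z":-0.085,"ax":0,"ay":0,"az":0},{"x":0,"y":0,"z":0,"ax":0,"ay":0,"az":0},{"x":0,"y":0,"z":0,"ax":0,"ay":0,"az":0},{"x":0,"y":0,"z":0,"ax":0,"ay":0,"az":0}]'
python3 -m handwheel '[{"x":0,"y":0,"z":0,"ax":0,"ay":0,"az":0},{"x":0,"y":0,"z":0,"ax":0,"ay":0,"az":0},{"x":0,"y":0,"z":0,"ax":0,"ay":0,"az":0},{"x":0,"y":0,"z":0,"ax":0,"ay":0,"az":0},{"x":0,"y":0,"z":0,"ax":0,"ay":0,"az":0},{"x":0,"y":0,"z":0,"ax":0,"ay":0,"az":0},{"x":0,"y":0,"z":0,"ax":0,"ay":0,"az":0},{"x":0,"y":0,"z":0,"ax":0,"ay":0,"az":0}]' -1
```

```text
clock: 2.6
position: [488.5, 46.6, 167.4]
ee_rot: [-0.012, 1.0, 0.0, 0.001]
contact_force: [0.6, 0.4, -0.7]
gripper_width: 85.5
grasp_force: 0.0
clock: 3.4
position: [488.2, 46.8, 166.6]
ee_rot: [-0.012, 1.0, 0.0, 0.0]
contact_force: [-0.1, 1.3, 1.7]
gripper_width: 16.9
grasp_force: 59.2
```

```bash
python3 -m handwheel '[{"x":0,"y":0,"z":0.05,"ax":0,"ay":0,"az":0},{"x":0,"y":0,"z":0.15,"ax":0,"ay":0,"az":0},{"x":0,"y":0,"z":0.2,"ax":0,"ay":0,"az":0},{"x":0,"y":0,"z":0.2,"ax":0,"ay":0,"az":0},{"x":0,"y":0,"z":0.1,"ax":0,"ay":0,"az":0},{"x":0.002,"y":0.02,"z":0,"ax":0,"ay":0,"az":0.05},{"x":0.004,"y":0.08,"z":0,"ax":0,"ay":0,"az":0.09},{"x":0.004,"y":0.09,"z":0,"ax":0,"ay":0,"az":0.09}]'
python3 -m handwheel '[{"x":0.004,"y":0.09,"z":0,"ax":0,"ay":0,"az":0.09},{"x":0.004,"y":0.09,"z":0,"ax":0,"ay":0,"az":0.09},{"x":0.004,"y":0.09,"z":0,"ax":0,"ay":0,"az":0.09},{"x":0.004,"y":0.09,"z":0,"ax":0,"ay":0,"az":0.09},{"x":0.004,"y":0.09,"z":0,"ax":0,"ay":0,"az":0.09},{"x":0.004,"y":0.09,"z":0,"ax":0,"ay":0,"az":0.09},{"x":0.004,"y":0.09,"z":0,"ax":0,"ay":0,"az":0.09},{"x":0.004,"y":0.09,"z":0,"ax":0,"ay":0,"az":0.09}]'
python3 -m handwheel '[{"x":0.004,"y":0.055,"z":0,"ax":0,"ay":0,"az":0.09},{"x":0.004,"y":0,"z":0,"ax":0,"ay":0,"az":0.031},{"x":0,"y":0,"z":0,"ax":0,"ay":0,"az":0},{"x":0,"y":0,"z":0,"ax":0,"ay":0,"az":0},{"x":0,"y":0,"z":0,"ax":0,"ay":0,"az":0},{"x":0,"y":0,"z":0,"ax":0,"ay":0,"az":0},{"x":0,"y":0,"z":0,"ax":0,"ay":0,"az":0},{"x":0,"y":0,"z":0,"ax":0,"ay":0,"az":0}]'
python3 - <<'E'
from h import *
s=arm.read_state();m=R.from_quat(s['ee_rot']).as_matrix();print(s['position'],s['joints'],np.degrees(np.arctan2(m[1,0],m[0,0])))
q,im=save('wrist','w2.png'); p,im2=save('scene','s2.png')
print(s["position"][2]-166.6+9)
c=cv2.resize(im2[20:200,280:460,::-1],(600,600),interpolation=cv2.INTER_CUBIC)
w=cv2.resize(im[:,:,::-1],(0,0),fx=1,fy=1)
cv2.imwrite('pics/s2c.png',c)
E
```

```text
clock: 4.2
position: [488.6, 84.6, 305.4]
ee_rot: [-0.194, 0.981, 0.0, -0.002]
contact_force: [-0.1, 0.7, -4.8]
gripper_width: 17.4
grasp_force: 60.1
clock: 5.0
position: [495.1, 228.9, 305.0]
ee_rot: [-0.69, 0.724, 0.001, -0.002]
contact_force: [-0.4, -0.8, -5.1]
gripper_width: 17.5
grasp_force: 60.1
clock: 5.8
position: [497.9, 239.6, 306.4]
ee_rot: [0.753, -0.657, -0.0, -0.0]
contact_force: [0.6, 0.6, -5.0]
gripper_width: 17.4
grasp_force: 60.1
[497.85523171 239.55655543 306.37058705] [ 7.41851921e-01  2.16243296e-01 -4.33195049e-02 -9.55483025e-05
 -1.31119064e+00 -6.05886465e-01] -82.21115845590819
148.77058705042035
```

View pics/s2c.png

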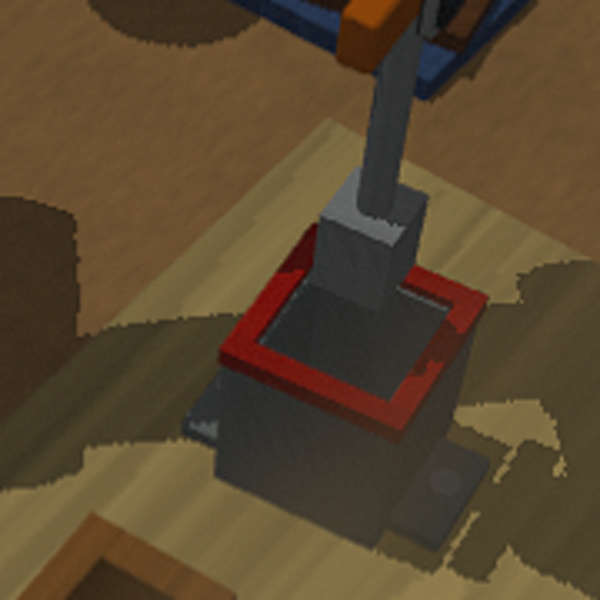

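View pics/w2.png

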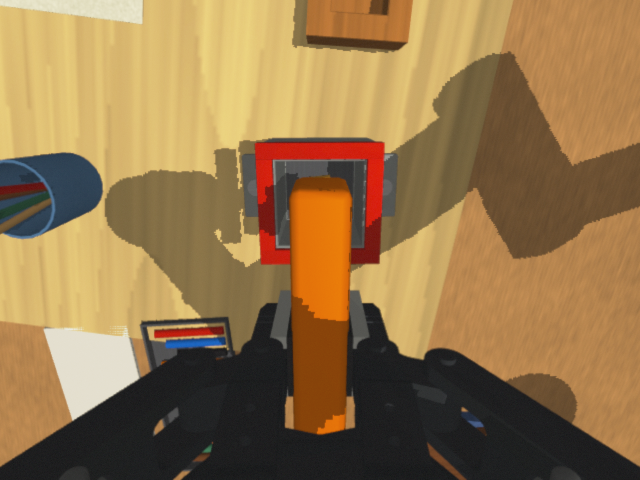

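The wrist view shows the handle, centred at u≈320, parallel to the red rim and centred on it (u 257–383). The scene crop shows the socket hanging over the shaft, foot corners (315,283), (383,308), (410,280), rim corners (315,225), (487,298), (403,437), (220,358). I'll compare the two centres.

Run:
```python
from h import *
np.set_printoptions(precision=1,suppress=True)
s=cam("scene");S=lambda q:np.array(q)/3.3333+[280,20]-.35
r=[atz(s,S(q),111) for q in[(315,225),(487,298),(403,437),(220,358)]];print(np.mean(r,0))
for z in(146,149,152):
    f=[atz(s,S(q),z) for q in[(315,283),(383,308),(412,270)]]
    print(z,np.array(f),(f[0]+f[2])/2,np.linalg.norm(f[1]-f[0]),np.linalg.norm(f[1]-f[2]))
for a in(20,-20):
  for b in(20,-20):
    v=R.from_euler('z',7.8,degrees=True).apply([a,b,0]); print(a,b,(proj(s,v+[497.9,239.6,149])+.35-[280,20])*3.3333)
w=cam("wrist")
print([proj(w,R.from_euler('z',7.8,degrees=True).apply([a,b,0])+[498,239.5,111]) for a,b in[(52,-52),(-52,-52),(52,52),(-52,52)]])
```

```text
[498.8 240.1 111. ]
146 [[480.  222.3 146. ]
 [517.2 230.3 146. ]
 [514.  261.6 146. ]] [497. 242. 146.] 38.090234688405005 31.45713190067322
149 [[481.5 219.8 149. ]
 [518.5 227.7 149. ]
 [515.3 258.9 149. ]] [498.4 239.3 149. ] 37.91341019149031 31.311099943448085
152 [[482.9 217.2 152. ]
 [519.8 225.1 152. ]
 [516.7 256.1 152. ]] [499.8 236.7 152. ] 37.73658569457564 31.16506798622272
20 20 [415.  266.1]
20 -20 [380.3 315.7]
-20 20 [346.6 236.9]
-20 -20 [310.9 285.4]
[array([256.6, 143.4]), array([380. , 143.4]), array([261.9, 259.2]), array([374.9, 259.2])]
```

```bash
python3 -m handwheel '[{"x":0,"y":0,"z":-0.1,"ax":0,"ay":0,"az":0},{"x":0,"y":0,"z":-0.1,"ax":0,"ay":0,"az":0},{"x":0,"y":0,"z":-0.1,"ax":0,"ay":0,"az":0},{"x":0,"y":0,"z":-0.1,"ax":0,"ay":0,"az":0},{"x":0,"y":0,"z":-0.1,"ax":0,"ay":0,"az":0},{"x":0,"y":0,"z":-0.03,"ax":0,"ay":0,"az":0},{"x":0,"y":0,"z":-0.03,"ax":0,"ay":0,"az":0},{"x":0,"y":0,"z":0,"ax":0,"ay":0,"az":0}]'
python3 -m handwheel '[{"x":0,"y":0,"z":-0.02,"ax":0,"ay":0,"az":0},{"x":0,"y":0,"z":-0.02,"ax":0,"ay":0,"az":0},{"x":0,"y":0,"z":-0.02,"ax":0,"ay":0,"az":0},{"x":0,"y":0,"z":-0.02,"ax":0,"ay":0,"az":0},{"x":0,"y":0,"z":0,"ax":0,"ay":0,"az":0},{"x":0,"y":0,"z":0,"ax":0,"ay":0,"az":0},{"x":0,"y":0,"z":0,"ax":0,"ay":0,"az":0},{"x":0,"y":0,"z":0,"ax":0,"ay":0,"az":0}]'
```

```text
clock: 6.7
position: [498.0, 239.8, 194.3]
ee_rot: [0.754, -0.657, 0.0, 0.0]
contact_force: [0.5, 0.2, -4.0]
gripper_width: 17.5
grasp_force: 60.0
clock: 7.5
position: [498.0, 239.8, 178.5]
ee_rot: [0.754, -0.657, 0.0, -0.0]
contact_force: [-0.5, -0.1, -4.5]
gripper_width: 17.3
grasp_force: 60.0
```

```bash
python3 -m handwheel '[{"x":0,"y":0,"z":-0.015,"ax":0,"ay":0,"az":0},{"x":0,"y":0,"z":-0.015,"ax":0,"ay":0,"az":0},{"x":0,"y":0,"z":-0.01,"ax":0,"ay":0,"az":0},{"x":0,"y":0,"z":0,"ax":0,"ay":0,"az":0},{"x":0,"y":0,"z":0,"ax":0,"ay":0,"az":0},{"x":0,"y":0,"z":0,"ax":0,"ay":0,"az":0},{"x":0,"y":0,"z":0,"ax":0,"ay":0,"az":0},{"x":0,"y":0,"z":0,"ax":0,"ay":0,"az":0}]'
```

```text
clock: 8.3
position: [498.0, 239.7, 170.6]
ee_rot: [0.754, -0.657, 0.0, -0.0]
contact_force: [-0.6, -1.1, -1.4]
gripper_width: 17.1
grasp_force: 60.7
```

```bash
python3 -m handwheel '[{"x":0,"y":0,"z":-0.005,"ax":0,"ay":0,"az":0},{"x":0,"y":0,"z":-0.005,"ax":0,"ay":0,"az":0},{"x":0,"y":0,"z":0,"ax":0,"ay":0,"az":0},{"x":0,"y":0,"z":0,"ax":0,"ay":0,"az":0},{"x":0,"y":0,"z":0,"ax":0,"ay":0,"az":0},{"x":0,"y":0,"z":0,"ax":0,"ay":0,"az":0},{"x":0,"y":0,"z":0,"ax":0,"ay":0,"az":0},{"x":0,"y":0,"z":0,"ax":0,"ay":0,"az":0}]'
```

```text
clock: 9.1
position: [498.3, 239.8, 170.5]
ee_rot: [0.754, -0.657, 0.001, -0.001]
contact_force: [-4.1, -1.0, 8.6]
gripper_width: 17.2
grasp_force: 62.1
```

```bash
python3 -m handwheel '[{"x":0,"y":0,"z":0.004,"ax":0,"ay":0,"az":-0.04},{"x":0,"y":0,"z":0,"ax":0,"ay":0,"az":-0.08},{"x":0,"y":0,"z":0,"ax":0,"ay":0,"az":-0.08},{"x":0,"y":0,"z":0,"ax":0,"ay":0,"az":-0.08},{"x":0,"y":0,"z":0,"ax":0,"ay":0,"az":-0.08},{"x":0,"y":0,"z":0,"ax":0,"ay":0,"az":-0.08},{"x":0,"y":0,"z":0,"ax":0,"ay":0,"az":-0.08},{"x":0,"y":0,"z":0,"ax":0,"ay":0,"az":-0.08}]'
python3 -m handwheel '[{"x":0,"y":0,"z":0,"ax":0,"ay":0,"az":-0.05},{"x":0,"y":0,"z":0,"ax":0,"ay":0,"az":-0.04},{"x":0,"y":0,"z":0,"ax":0,"ay":0,"az":0},{"x":0,"y":0,"z":0,"ax":0,"ay":0,"az":0},{"x":0,"y":0,"z":0,"ax":0,"ay":0,"az":0},{"x":0,"y":0,"z":0,"ax":0,"ay":0,"az":0},{"x":0,"y":0,"z":0,"ax":0,"ay":0,"az":0},{"x":0,"y":0,"z":0,"ax":0,"ay":0,"az":0}]'
python3 - <<'E'
from h import *
s=arm.read_state();m=R.from_quat(s['ee_rot']).as_matrix();print(s['wrist_torque'],s['joints'],np.degrees(np.arctan2(m[1,0],m[0,0])))
save('wrist','w3.png')
E
```

```text
clock: 9.9
position: [498.8, 240.4, 170.6]
ee_rot: [-0.371, 0.928, 0.0, 0.002]
contact_force: [-0.2, -0.4, 3.0]
gripper_width: 17.4
grasp_force: 61.3
clock: 10.7
position: [499.0, 240.3, 170.5]
ee_rot: [-0.307, 0.952, 0.0, 0.002]
contact_force: [-0.8, -0.9, 5.5]
gripper_width: 17.5
grasp_force: 61.6
[-0.25734512  0.22315551 -0.05183186] [ 7.41995149e-01  3.15382516e-01 -2.60026071e-01  1.07078101e-03
 -9.92167634e-01 -1.68843428e+00] -144.19345022625535
```

View pics/w3.png

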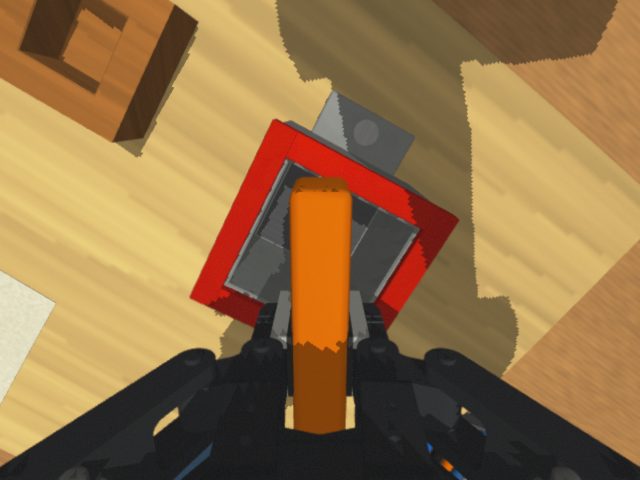

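The wrist view shows the handle still held square at u≈320, with the rim rotated about 62° relative to it, so it did not slip. Next I'll release and back off.

```bash
python3 -m handwheel '[{"x":0,"y":0,"z":0.003,"ax":0,"ay":0,"az":0},{"x":0,"y":0,"z":0,"ax":0,"ay":0,"az":0},{"x":0,"y":0,"z":0,"ax":0,"ay":0,"az":0},{"x":0,"y":0,"z":0,"ax":0,"ay":0,"az":0},{"x":0,"y":0,"z":0,"ax":0,"ay":0,"az":0},{"x":0,"y":0,"z":0,"ax":0,"ay":0,"az":0},{"x":0,"y":0,"z":0,"ax":0,"ay":0,"az":0},{"x":0,"y":0,"z":0,"ax":0,"ay":0,"az":0}]' 1
python3 -m handwheel '[{"x":0,"y":0,"z":0,"ax":0,"ay":0,"az":0},{"x":0,"y":0,"z":0.05,"ax":0,"ay":0,"az":0},{"x":0,"y":0,"z":0.1,"ax":0,"ay":0,"az":0},{"x":0,"y":0,"z":0.15,"ax":0,"ay":0,"az":0},{"x":0,"y":0,"z":0.15,"ax":0,"ay":0,"az":0},{"x":0,"y":0,"z":0.1,"ax":0,"ay":0,"az":0},{"x":-0.15,"y":-0.15,"z":0,"ax":0,"ay":0,"az":0},{"x":-0.15,"y":-0.15,"z":0,"ax":0,"ay":0,"az":0}]'
python3 -m handwheel '[{"x":0,"y":-0.2,"z":0,"ax":0,"ay":0,"az":0},{"x":0,"y":-0.2,"z":0,"ax":0,"ay":0,"az":0},{"x":0,"y":-0.2,"z":0,"ax":0,"ay":0,"az":0},{"x":0,"y":-0.2,"z":0,"ax":0,"ay":0,"az":0},{"x":0,"y":0,"z":0,"ax":0,"ay":0,"az":0},{"x":0,"y":0,"z":0,"ax":0,"ay":0,"az":0},{"x":0,"y":0,"z":0,"ax":0,"ay":0,"az":0},{"x":0,"y":0,"z":0,"ax":0,"ay":0,"az":0}]'
python3 - <<'E'
from h import *
a=save('top','t4.png')[1][190:330,130:290];b=save('scene','s4.png')[1][20:160,300:460]
cv2.imwrite('pics/f4.png',cv2.resize(np.hstack([a,b])[:,:,::-1],None,fx=2.5,fy=2.5,interpolation=cv2.INTER_CUBIC))
E
```

```text
clock: 11.55
position: [497.9, 239.7, 169.7]
ee_rot: [-0.307, 0.952, 0.0, 0.0]
contact_force: [-0.1, -0.0, 0.7]
gripper_width: 85.0
grasp_force: 0.0
clock: 12.35
position: [437.7, 179.6, 280.6]
ee_rot: [-0.307, 0.952, 0.0, 0.001]
contact_force: [0.1, -0.6, 0.8]
gripper_width: 85.7
grasp_force: 0.0
clock: 13.15
position: [438.1, 20.6, 279.9]
ee_rot: [-0.307, 0.952, 0.0, 0.0]
contact_force: [0.6, -0.5, -0.1]
gripper_width: 85.2
grasp_force: 0.0
```

View pics/f4.png

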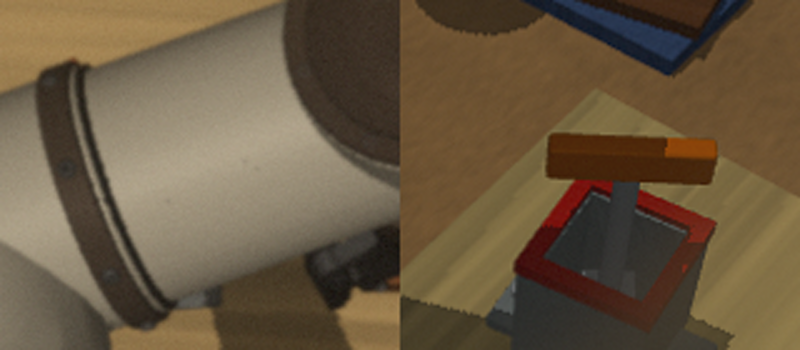

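The scene half shows the key upright in the red clamp, released (handle (548,147)–(717,150)). The arm blocks the top view. I'll check the handle's angle, then hand in.

Run:
```python
from h import *
s=cam("scene");S=lambda q:(np.array(q)-[400,0])/2.5+[300,20]-.3
a,b=[atz(s,S(q),201) for q in((548,146),(717,150))];d=b-a
print(a,b,np.linalg.norm(d),np.degrees(np.arctan2(d[1],d[0])))
```

```text
[453.44994165 207.14186333 201.        ] [541.55043275 273.93979326 201.        ] 110.56066196832029 37.16946111456416
```

```bash
python3 -c "
from bench import arm
print(arm.job_done())"
```

```text
the job is handed in; nothing more can be done
None
```

The key is standing upright and released in the red clamp, lowered to the floor and turned 62° clockwise; by the stated 17° play that turns the stem about 45°, though I did not see the stem itself turn. I left the blue clamp alone and handed the job in at about 13 s.

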